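# Make up two packed lunches in their carriers

### The arm

A 6-joint arm with a two-finger parallel gripper is mounted at the origin on the work surface. World frame = base frame: x ahead of the robot, y to its left, z up, the work surface at z = 0. Lengths are in m, angles in rad, forces in N, time in s.
With the tool pointing down it reaches from about 0.35 to 0.975 m from the base axis. Payload 4.9 kg.
Tool frame: the origin (TCP) lies on the mounting face of the last link; the fingertips stand 173 mm ahead of it and the grasp point (between the pads) lies 155 mm ahead of it; z points along the fingers, y is the line along which they close (so a half turn about z gives the same grasp; the last joint's range is limited). The gripper opens to 85 mm and grips with 20 to 120 N. Pads are 22 mm wide; open, the fingers measure 114 mm over their backs; the gripper's body (76 mm by 85 mm) begins 54 mm behind the grasp point. The pads swing forward as they close: fully open they stand 13 mm farther back than shut.
Start: joints at [-1.457, 0.053, 1.613, -0, 1.476, -0.119], TCP at [0.144, -0.608, 0.405] pointing down, gripper open.
Joint ranges: [-3.01, 3.01], [-1.01, 2.22], [0.06, 2.58], [-1.02, 4.17], [0.09, 2.62], [-3.14, 3.14]. Speed limits (rad/s): [2.57, 2.57, 3.14, 3.14, 3.14, 3.14].

### API

Orientations are given as a rotation vector (axis times angle).
In Python, from rig import arm gives the robot as it stands. The module is installed in compiled form; this text tells all that it offers.
- The arm moves only by the tool jog_arm, never from a script. Its argument "rows" is a list of rows, each a list of 3 entries, a list of its own where there are three numbers: the shift along the tool's x, y, z in m, then the turn, a rotation vector about the tool's x, y, z in rad, then the finger opening in m, from 0 to 0.0854. In form: [[[dx, dy, dz], [ax, ay, az], fingers], ...]. A call has 1 to 5 rows; each row is the pose to reach, as a shift and turn from the pose commanded when the call began, along the tool's axes at that moment; what a row does not reach only later rows make up. A row lasts 1/8 s, in which the tool goes at most 62.5 mm and 10.7 degrees, less where a joint would pass 70% of its speed; a pose out of reach is approached as far as the arm can. A call with a gripper value outside its range is refused whole. The fingers move at their own pace and stop on an object; "newtons" is the grip in N (left out, the last holds). Time passes only in rows, so rows that repeat a pose let the fingers close. It gives the time, the measured TCP pose, the force, the opening and the grip force at its end, in the units of the state.
- arm.read_state(): the state, without advancing time (a new reading comes with each control period).
- arm.grab_frame(name): name is "scene" or "side" or "wrist"; returns a dict with "image" (480x640x3 uint8, red, green, blue), "camera_matrix" (3x3 intrinsics, pixels), "position" and "orientation" of the camera in the world. Camera axes: x right, y up, looking along -z (the intrinsics and any distortion apply to the point x, -y, -z); pixel columns grow to the right and rows downward; lengths in m; the calibration is good to about 2 mm. A picture is of the moment at which its call begins. There is no depth.
- arm.job_done(): hands the job in; it is judged then, once.
The state is a dict: "t": time; "joints": joint angles; "qvel": joint speeds; "tau": joint torques, N m; "tcp_pos": TCP position; "eef_rot": TCP orientation; "ft_force": force on the tool from outside, world axes, zero at the start; "torque": the same for the moment, N m; "opening": finger opening in m; "finger_force": force on a finger pad.
Only numpy, scipy, OpenCV 4.12 (cv2) and the standard library are available. Lean on these libraries where they do the work, as an engineer would, in place of code of your own. Each camera call takes 0.05 s, during which the arm holds its last target. There are 200 camera calls.

### The job

Make up the two lunches from the things standing in the middle of the desk. In the long three-pocket carrier, stand the large food tub in the middle pocket, the salt shaker in the end pocket next to the flat carrying tab, and the small sauce pot in the other end pocket; in the short two-pocket carrier, stand the drink carton in the rectangular pocket and the honey jar in the round one. Set each thing upright, right down on its pocket's floor, and let go without dropping it; leave the pepper mill, the mug and the watch where they are.

Things in the scene. Friction and masses are not known exactly. Their poses are not given: they have to be found in the camera images.
- tub: Loose. Large white food tub with a flat lid, the widest of the round things: 62 mm tall, 56 mm across at the base, 60 mm below the lid, and 62 mm at the lid, the top 10 mm (grip it across the lid). About 150 g. Origin: centre of its underside; z up along its axis; stands upright at the start.
- pot: Loose. Small white sauce pot with a flat lid, the same make as the tub but smaller and the lowest of the things: 40 mm tall, 42 mm across at the base, 46 mm at the lid, the top 8 mm (grip it across the lid). About 60 g. Origin: centre of its underside; z up along its axis; stands upright at the start.
- shaker: Loose. Salt shaker: straight white cylinder with a steel cap pierced by six holes, 38 mm across, 80 mm tall. About 120 g. Origin: centre of its underside; z up along its axis; stands upright at the start.
- carton: Loose. Drink carton: upright pale box with a brown band, 60 mm along its x, 40 mm along its y (grip it along this), 95 mm tall. About 200 g. Origin: centre of its underside; z up; stands upright at the start at any yaw.
- jar: Loose. Honey jar: squat amber glass cylinder with a brass lid (the top 14 mm), 54 mm across, 50 mm tall. About 160 g. Origin: centre of its underside; z up along its axis; stands upright at the start.
- mill: Loose; leave it alone. Pepper mill: dark wood, waisted, with a ball head and a small steel nut on top, 46 mm across at the foot, 121 mm tall. It stands among the things of the stock. Origin: centre of its underside; z up along its axis; stands upright at the start.
- long_carrier: Fixed. Grey moulded-pulp carrier, 94 (x) x 234 (y) x 14 mm high; origin: centre of underside, z up, any yaw. Three round pockets along its y, at x 0, 10 mm deep (floor 4 mm above desk): middle y 0, 78 mm across (tub); tab end y +76 mm, 58 across (shaker); other end y -78 mm, 62 across (pot). Flat carrying tab 50 mm wide, 30 long, 6 high at its +y end. Left or right of the stock.
- short_carrier: Fixed. Grey moulded-pulp carrier, 96 (x) x 160 (y) x 14 mm high; origin: centre of underside, z up, any yaw. Two pockets along its y, at x 0, 10 mm deep (floor 4 mm above desk): rectangular, 80 along x by 60 along y, at y -42 mm (carton, its 60 mm side along x); round, 76 mm across, at y +34 mm (jar). On the other side of the stock from the long one.
- mug: Loose bystander; leave it alone. Blue mug with a handle, 78 mm across, 88 mm tall, beyond the stock. Origin: centre of its underside; z up.
- watch: Loose bystander; leave it alone. Wrist watch lying flat, black case 38 x 44 mm and 11 mm high on a pink strap 200 mm long along its y, beyond the stock. Origin: centre of its underside; z up.
Not all that is in view belongs to the job. What is shaped like the pot but black or green is not meant.

How it is judged:
At the end, for the whole second after the job is handed in: Tub, shaker and pot, carton and jar stand each in its named pocket: on its floor (3 mm), centred within 13.5 mm along each carrier axis, upright within 0.1 rad, released, at rest. Pepper mill, mug and watch are within 30 mm of their starts, not tipped (x of tub in the frame of long_carrier between -0.0135 and 0.0135 m and y of tub in the frame of long_carrier between -0.0135 and 0.0135 m and z of tub in the frame of long_carrier between 0.001 and 0.007 m and angle between each of tub, pot, shaker, carton, jar's own z axis and vertical below 0.1 rad and linear speed of each of tub, pot, shaker, carton, jar below 0.02 m/s and angular speed of each of tub, pot, shaker, carton, jar below 0.2 rad/s and contact force between each of tub, pot, shaker, carton, jar and the fingers below 0.05 N and x of pot in the frame of long_carrier between -0.0135 and 0.0135 m and y of pot in the frame of long_carrier between -0.0915 and -0.0645 m and z of pot in the frame of long_carrier between 0.001 and 0.007 m and x of shaker in the frame of long_carrier between -0.0135 and 0.0135 m and y of shaker in the frame of long_carrier between 0.0625 and 0.0895 m and z of shaker in the frame of long_carrier between 0.001 and 0.007 m and x of carton in the frame of short_carrier between -0.0135 and 0.0135 m and y of carton in the frame of short_carrier between -0.0555 and -0.0285 m and z of carton in the frame of short_carrier between 0.001 and 0.007 m and x of jar in the frame of short_carrier between -0.0135 and 0.0135 m and y of jar in the frame of short_carrier between 0.0205 and 0.0475 m and z of jar in the frame of short_carrier between 0.001 and 0.007 m and distance of each of mill, mug, watch from where it was at the start of the episode below 0.03 m and angle between each of mill, mug's own z axis and vertical below 0.3 rad); the robot touches nothing.
It fails at once if the pepper mill is pushed more than 30 mm or knocked over (distance of mill from where it was at the start of the episode above 0.03 m or angle between mill's own z axis and vertical above 0.3 rad).
It fails at once if the mug is pushed more than 30 mm or knocked over (distance of mug from where it was at the start of the episode above 0.03 m or angle between mug's own z axis and vertical above 0.3 rad).
It fails at once if the watch is pushed more than 30 mm or knocked over (distance of watch from where it was at the start of the episode above 0.03 m or angle between watch's own z axis and vertical above 0.3 rad).
It fails at once if a thing of the kits is dropped from more than about 50 mm ((linear speed of tub above 1 m/s and contact force between tub and the fingers below 0.01 N) or (linear speed of pot above 1 m/s and contact force between pot and the fingers below 0.01 N) or (linear speed of shaker above 1 m/s and contact force between shaker and the fingers below 0.01 N) or (linear speed of carton above 1 m/s and contact force between carton and the fingers below 0.01 N) or (linear speed of jar above 1 m/s and contact force between jar and the fingers below 0.01 N)).
It also fails if it takes over 122 s, if anything falls off the work surface, if the arm or the gripper's body presses on something with over 40 N, if the wrist force passes 120 N, or if a joint passes its speed limit or range.

## Working session

There is one attempt and no reset: what is moved stays moved. The work goes in short steps, Python scripts to look and compute and a tool call to move; the robot and the scene stay as the last step left them, time stands still between calls to the robot, and variables do not carry over. Pictures are saved under pics/ and viewed, at most 14 in all, crops included, and the job is handed in when it is done.

Besides the shell and the picture viewer there is one more tool, called as name(argument=value, ...) on one line, values as JSON. jog_arm: Moves the arm, as the interface text tells. Its arguments: {"type":"object","properties":{"rows":{"type":"array","items":{"type":"array"}},"newtons":{"type":"number"}},"required":["rows"]}

```bash
mkdir -p pics; python3 - <<'E'
from rig import arm
import cv2
s=arm.read_state(); print(s)
for n in("scene","side"):
    f=arm.grab_frame(n); cv2.imwrite(f"pics/{n}0.png",f["image"][:,:,::-1]); print(n,f["camera_matrix"],f["position"],f["orientation"],[k for k in f])
E
```

```text
{'t': 0.0, 'joints': array([-1.45700795e+00,  5.33160489e-02,  1.61427461e+00,  2.15562117e-05,
        1.47600335e+00, -1.18996949e-01]), 'qvel': array([-0.00139718,  0.00037495,  0.00102276,  0.00150977, -0.00083331,
        0.00071261]), 'tau': array([ 2.30477781e-03, -3.93685877e+01, -3.70173490e+01,  1.32105820e-04,
        7.12530789e-03,  7.72292651e-06]), 'tcp_pos': array([ 0.14415395, -0.60787058,  0.40349955]), 'eef_rot': array([-3.11834931e+00, -3.64597653e-01, -4.18655560e-05]), 'ft_force': array([ 0.37331581,  0.35079521, -0.18167476]), 'torque': array([ 0.04223693, -0.02669533, -0.06165561]), 'finger_force': 0.0, 'opening': 0.08521684003817731}
scene [[436.95377258   0.         319.96251959]
 [  0.         436.95377258 233.89946952]
 [  0.           0.           1.        ]] [ 1.00822643 -0.64430905  0.55036927] [0.93703764 0.26392195 0.487917  ] ['image', 'camera_matrix', 'position', 'orientation']
side [[554.07445686   0.         313.35168984]
 [  0.         554.07445686 233.95001154]
 [  0.           0.           1.        ]] [ 0.23950058 -0.67152525  0.66058278] [ 0.86384736 -0.23898754 -0.478904  ] ['image', 'camera_matrix', 'position', 'orientation']
```

View pics/scene0.png

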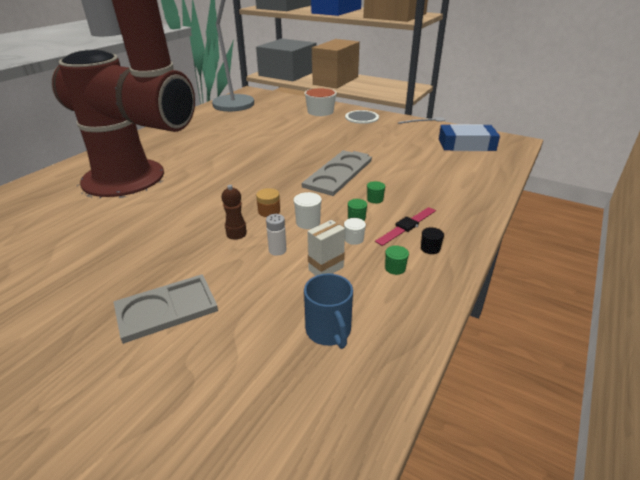

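View pics/side0.png

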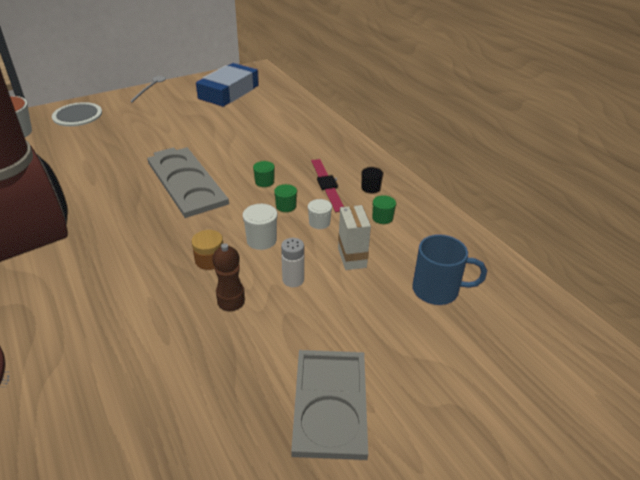

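The scene view shows the tub at (308,211), pot (355,231), shaker (276,234), carton (326,247), jar (268,203) and mill (234,212). The long carrier is at (338,172), the short one at (165,306). The side view shows the same things at tub (261,226), pot (320,213), shaker (292,262), carton (354,238) and jar (208,250).

```bash
cat > h.py <<'E'
import numpy as np, cv2, pickle
from scipy.spatial.transform import Rotation as R
def ray(f,p):
    K=f["camera_matrix"]; d=np.array([(p[0]-K[0,2])/K[0,0],-(p[1]-K[1,2])/K[1,1],-1.])
    return np.array(f["position"]),R.from_rotvec(f["orientation"]).apply(d)
def onz(f,p,z):
    o,d=ray(f,p); return o+d*(z-o[2])/d[2]
def tri(*fp):
    A=0;b=0
    for f,p in fp:
        o,d=ray(f,p); d=d/np.linalg.norm(d); P=np.eye(3)-np.outer(d,d); A=A+P; b=b+P@o
    x=np.linalg.solve(A,b)
    return x,[round(float(np.linalg.norm(np.cross(x-o,d/np.linalg.norm(d)))),4) for o,d in (ray(f,p) for f,p in fp)]
def proj(f,X):
    c=R.from_rotvec(f["orientation"]).inv().apply(np.array(X)-f["position"]); K=f["camera_matrix"]
    c=np.atleast_2d(c); return np.c_[K[0,2]+K[0,0]*c[:,0]/-c[:,2],K[1,2]+K[1,1]*c[:,1]/c[:,2]]
def save(n,f): pickle.dump(f,open(n+".pkl","wb")); cv2.imwrite(f"pics/{n}.png",f["image"][:,:,::-1])
def load(n): return pickle.load(open(n+".pkl","rb"))
E
python3 - <<'E'
from h import *
from rig import arm
for n in("scene","side"): save(n+"1",arm.grab_frame(n))
a,b=load("scene1"),load("side1")
# top centres
T=dict(tub=((308,202),(260,216)),pot=((355,225),(320,208)),shaker=((276,220),(292,245)),carton=((326,232),(354,216)),jar=((268,196),(208,242)),
 mill=((231,188),(226,249)),watch=((407,224),(327,182)))
for k,(p,q) in T.items():
    x,e=tri((a,p),(b,q)); print(k,x.round(3),e)
print("wrist")
w=arm.grab_frame("wrist"); print(w["camera_matrix"],w["position"],w["orientation"],arm.read_state()["eef_rot"])
print("short corners scene",[onz(a,p,.014).round(3)[:2] for p in((116,305),(207,279),(216,297),(124,326))])
print("long side",[onz(b,p,.014).round(3)[:2] for p in((149,155),(188,149),(227,200),(187,213))])
print("short side",[onz(b,p,.014).round(3)[:2] for p in((300,352),(365,352),(367,448),(293,448))])
A=cv2.resize(b["image"][130:320,130:400],None,fx=2.9,fy=2.9,interpolation=cv2.INTER_CUBIC)
cv2.imwrite("pics/crop1.png",A[:,:,::-1])
E
```

```text
tub [0.555 0.063 0.054] [0.0005, 0.0005]
pot [0.676 0.055 0.035] [0.001, 0.001]
shaker [ 0.556 -0.059  0.075] [0.0006, 0.0006]
carton [ 0.674 -0.062  0.09 ] [0.0026, 0.0026]
jar [0.45  0.054 0.043] [0.0004, 0.0004]
mill [ 0.444 -0.058  0.114] [0.0012, 0.0012]
watch [0.755 0.161 0.005] [0.0005, 0.0005]
wrist
[[381.60129674   0.         315.38036839]
 [  0.         381.60129674 238.27282244]
 [  0.           0.           1.        ]] [ 0.2257249  -0.58821827  0.37421747] [-0.2836281   0.22266481 -1.32439217] [-3.11931511e+00 -3.64762425e-01  1.26936102e-05]
short corners scene [array([ 0.414, -0.349]), array([ 0.504, -0.216]), array([ 0.552, -0.245]), array([ 0.467, -0.375])]
long side [array([0.456, 0.433]), array([0.541, 0.417]), array([0.541, 0.191]), array([0.457, 0.188])]
short side [array([ 0.486, -0.214]), array([ 0.569, -0.26 ]), array([ 0.487, -0.387]), array([ 0.406, -0.342])]
```

View pics/crop1.png

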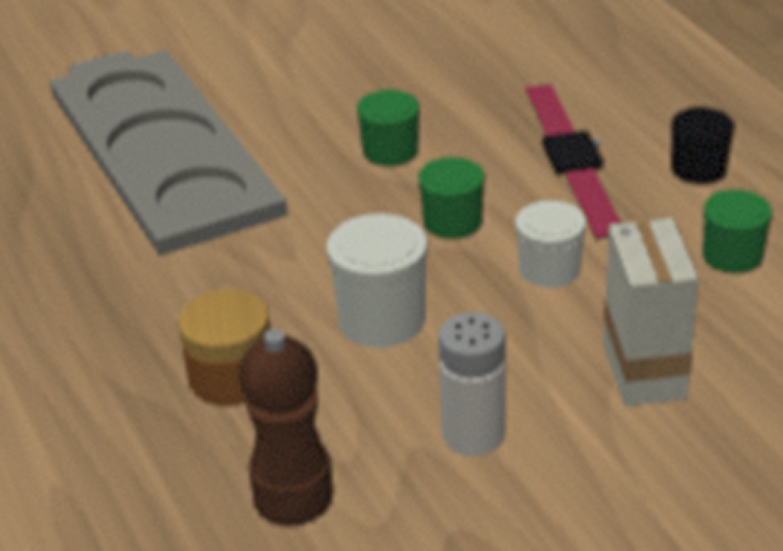

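Pot candidates in the side view are white (320,213), green (265,174), (286,198) and (384,209), and black (372,180). The white one is the pot, because the text excludes black and green. In the crop the white lidded small cup sits at (550,243), the pierced-cap shaker at (472,383) and the dark mill at (287,430), so that is confirmed. The carrying tab is at the far (+y world) end of the long carrier. Next I move above the stock to survey it.

jog_arm(rows=[[[0.046,-0.04,0],[0,0,-0.18],0.085],[[0.092,-0.08,0],[0,0,-0.36],0.085],[[0.138,-0.12,0],[0,0,-0.54],0.085],[[0.184,-0.16,0],[0,0,-0.72],0.085],[[0.23,-0.2,0],[0,0,-0.9],0.085]])

```text
t: 0.88
tcp_pos: [0.3225, -0.3587, 0.4047]
eef_rot: [2.646, 1.693, 0.0]
ft_force: [0.9, -0.3, 0.5]
opening: 0.085
finger_force: 0.0
```

```bash
cat >> h.py <<'E'
def rel(x,y,z,h,st):
    "shift/turn in tool axes to TCP at x,y,z pointing down, tool x heading h"
    R0=R.from_rotvec(st["eef_rot"]); Rt=R.from_matrix(np.array([[np.cos(h),np.sin(h),0],[np.sin(h),-np.cos(h),0],[0,0,-1]]))
    print("shift",R0.inv().apply(np.array([x,y,z])-st["tcp_pos"]).round(4),"turn",(R0.inv()*Rt).as_rotvec().round(4))
E
python3 - <<'E'
from h import *
from rig import arm
s=arm.read_state(); print(s["t"],s["tcp_pos"],s["joints"])
w=arm.grab_frame("wrist"); print(R.from_rotvec(w["orientation"]).as_matrix().round(3), R.from_rotvec(s["eef_rot"]).inv().apply(w["position"]-s["tcp_pos"]), (R.from_rotvec(s["eef_rot"]).inv()*R.from_rotvec(w["orientation"])).as_matrix().round(3))
rel(.5,-.12,.42,1.5708,s)
E
```

```text
0.875 [ 0.32254686 -0.35869506  0.40474202] [-9.92889649e-01 -2.99828228e-01  1.93466453e+00  2.15826316e-04
  1.50620421e+00 -5.60357535e-01]
[[ 0.908  0.396  0.137]
 [-0.419  0.857  0.3  ]
 [ 0.002 -0.33   0.944]] [ 0.08449872 -0.00084016  0.0297069 ] [[ 0.     0.944  0.33 ]
 [ 1.    -0.    -0.001]
 [-0.001  0.33  -0.944]]
shift [ 0.2911  0.0611 -0.0153] turn [ 5.000e-04  2.000e-04 -4.325e-01]
```

jog_arm(rows=[[[0.058,0.012,0],[0,0,-0.09],0.085],[[0.116,0.024,0],[0,0,-0.18],0.085],[[0.174,0.036,0],[0,0,-0.27],0.085],[[0.232,0.048,-0.008],[0,0,-0.36],0.085],[[0.291,0.061,-0.015],[0,0,-0.4325],0.085]])

```text
t: 1.55
tcp_pos: [0.5013, -0.121, 0.42]
eef_rot: [2.225, 2.217, 0.0]
ft_force: [0.9, -0.5, 0.0]
opening: 0.0852
finger_force: 0.0
```

jog_arm(rows=[[[0,0,0],[0,0,0],0.085]])

```text
t: 1.68
tcp_pos: [0.5021, -0.1198, 0.4204]
eef_rot: [2.22, 2.222, 0.002]
ft_force: [0.1, -0.5, -0.7]
opening: 0.0849
finger_force: 0.0
```

```bash
python3 - <<'E'
from h import *
from rig import arm
save("w1",arm.grab_frame("wrist")); s=arm.read_state(); print(s["t"],s["tcp_pos"],s["eef_rot"],abs(s["qvel"]).max())
E
```

```text
1.725 [ 0.50122138 -0.12129452  0.41984308] [ 2.22368820e+00  2.21898744e+00 -4.34019004e-04] 0.05586700647806071
```

jog_arm(rows=[[[0.05,0,0],[0,0,0],0.085],[[0.11,0,0],[0,0,0],0.085],[[0.17,0,0],[0,0,0],0.085],[[0.23,0,0],[0,0,0],0.085],[[0.28,0,0],[0,0,0],0.085]])

```text
t: 2.35
tcp_pos: [0.5017, 0.1577, 0.4195]
eef_rot: [2.229, 2.213, -0.0]
ft_force: [0.7, 0.6, -0.0]
opening: 0.085
finger_force: 0.0
```

jog_arm(rows=[[[0.03,0,0],[0,0,0],0.085],[[0.03,0,0],[0,0,0],0.085]])

```text
t: 2.6
tcp_pos: [0.5021, 0.1874, 0.4193]
eef_rot: [-2.226, -2.216, 0.001]
ft_force: [-0.2, -0.0, 1.0]
opening: 0.0851
finger_force: 0.0
```

```bash
python3 - <<'E'
from h import *
from rig import arm
save("w2",arm.grab_frame("wrist")); s=arm.read_state(); print(s["t"],s["tcp_pos"],s["eef_rot"],abs(s["qvel"]).max())
E
```

```text
2.65 [0.50222    0.18648096 0.41928368] [ 2.22785669e+00  2.21470284e+00 -1.85180025e-03] 0.0268401918003543
```

View pics/w1.png

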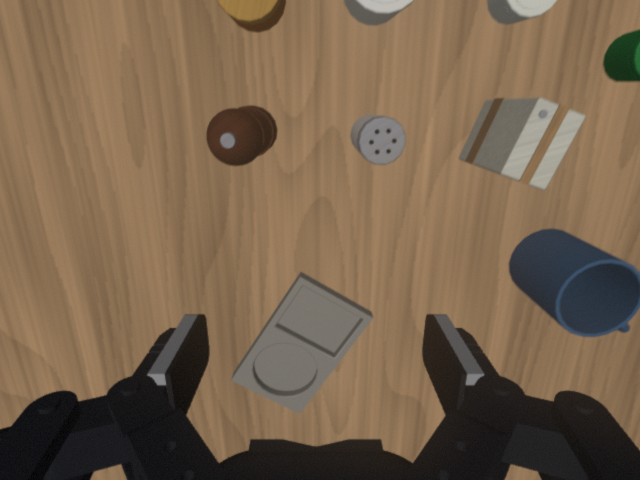

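View pics/w2.png

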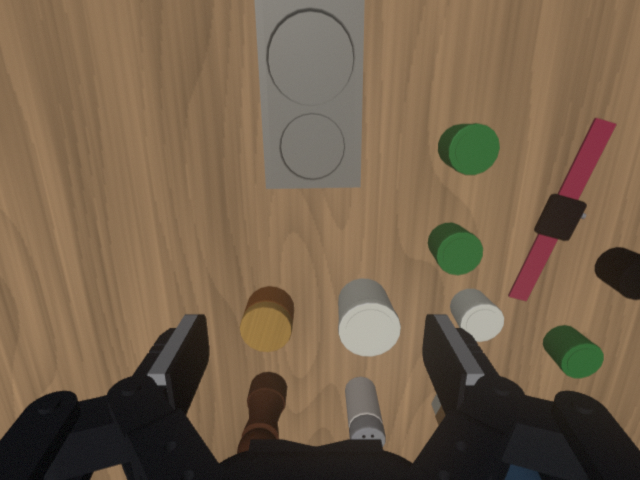

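w1 shows the shaker cap at (381,140), carton top at (543,143), mill nut at (227,141), and short-carrier corners at (303,273), (373,316), (298,412) and (233,377). w2 shows the jar lid at (266,326), tub lid (369,329), pot lid (481,322), and the long carrier's near pocket (312,147) and middle pocket (311,57). Green decoys are at (459,249) and (579,353).

```bash
python3 - <<'E'
from h import *
a,b,w1,w2=[load(n) for n in("scene1","side1","w1","w2")]
O=dict(tub=[(a,(308,202)),(b,(260,216)),(w2,(369,330))],pot=[(a,(355,225)),(b,(320,208)),(w2,(481,322))],
 shaker=[(a,(276,220)),(b,(292,245)),(w1,(382,140))],jar=[(a,(268,196)),(b,(208,242)),(w2,(266,326))],mill=[(a,(231,188)),(b,(226,247)),(w1,(227,141))],
 carton=[(a,(326,232)),(b,(354,216)),(w1,(544,143))],green1=[(a,(357,207)),(b,(286,192)),(w2,(459,252))],green2=[(a,(397,254)),(b,(384,204)),(w2,(579,356))],
 longmid=[(b,(188,177)),(w2,(311,57))],longnear=[(b,(199,194)),(w2,(312,147))],
 longcorA=[(b,(187,212)),(w2,(266,188))],longcorB=[(b,(227,199)),(w2,(361,186))],
 sA=[(b,(301,352)),(w1,(303,273))],sB=[(b,(365,352)),(w1,(373,316))],sC=[(b,(367,453)),(w1,(298,412))],sD=[(b,(293,450)),(w1,(233,377))],sround=[(b,(330,423)),(w1,(285,369))])
for k,v in O.items():
    x,e=tri(*v); print(k,x.round(4),e)
print("carton top corners w1",[onz(w1,p,.095).round(3)[:2] for p in((543,98),(585,114),(545,188),(503,173))])
print("long near corners",[onz(w2,p,.014).round(4)[:2] for p in((266,188),(361,186))],"mid,near",[onz(w2,p,.014).round(4)[:2] for p in((311,57),(312,147))])
print("short",[onz(w1,p,.014).round(4)[:2] for p in((303,273),(373,316),(298,412),(233,377),(285,369))])
# crops: carton in w1 and long carrier in side
c1=cv2.resize(w1["image"][60:220,440:620],(450,400),interpolation=cv2.INTER_CUBIC); c2=cv2.resize(b["image"][140:220,140:210+20],(350,311),interpolation=cv2.INTER_CUBIC)
o=np.zeros((400,800,3),np.uint8); o[:,:450]=c1; o[:311,450:]=c2; cv2.imwrite("pics/crop2.png",o[:,:,::-1])
E
```

```text
tub [0.5549 0.0589 0.0564] [0.0022, 0.0017, 0.0016]
pot [0.6759 0.054  0.036 ] [0.001, 0.0014, 0.0007]
shaker [ 0.5556 -0.0605  0.0758] [0.0011, 0.0011, 0.0011]
jar [0.4497 0.0537 0.0428] [0.0006, 0.0007, 0.001]
mill [ 0.4429 -0.0582  0.1168] [0.002, 0.0013, 0.003]
carton [ 0.6747 -0.0624  0.0912] [0.0031, 0.0025, 0.0017]
green1 [0.6439 0.132  0.0326] [0.0022, 0.0018, 0.0009]
green2 [0.7912 0.0082 0.0335] [0.0005, 0.0009, 0.0009]
longmid [0.5    0.3119 0.0114] [0.0025, 0.0025]
longnear [0.4982 0.2339 0.0164] [0.0003, 0.0003]
longcorA [0.4548 0.1929 0.0136] [0.0032, 0.0032]
longcorB [0.5447 0.1957 0.0126] [0.0019, 0.0019]
sA [ 0.4889 -0.2096  0.0074] [0.0006, 0.0006]
sB [ 0.5679 -0.26    0.0137] [0.001, 0.001]
sC [ 0.4813 -0.3938  0.0162] [0.0007, 0.0007]
sD [ 0.4039 -0.3437  0.0132] [0.0008, 0.0008]
sround [ 0.4654 -0.3333  0.0112] [0.0003, 0.0003]
carton top corners w1 [array([ 0.667, -0.03 ]), array([ 0.7  , -0.041]), array([ 0.682, -0.096]), array([ 0.647, -0.085])]
long near corners [array([0.4518, 0.1939]), array([0.5464, 0.1955])] mid,near [array([0.4976, 0.3123]), array([0.4979, 0.2337])]
short [array([ 0.4885, -0.2064]), array([ 0.5669, -0.2593]), array([ 0.4805, -0.3956]), array([ 0.4034, -0.3428]), array([ 0.466 , -0.3312])]
```

View pics/crop2.png

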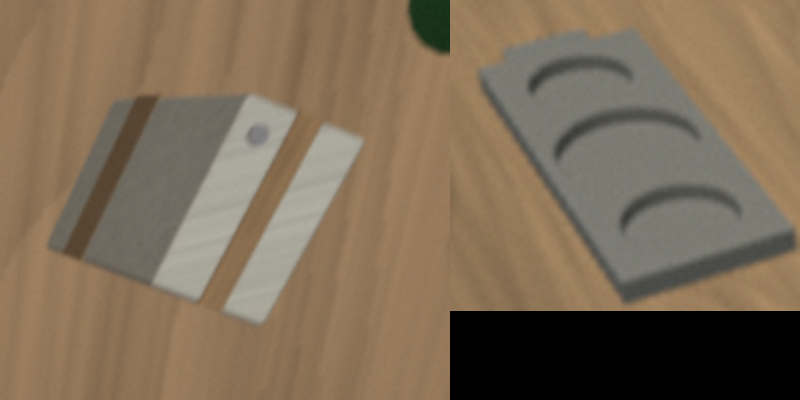

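The carton's long side heads about 71°. In the crop the tab is at the long carrier's far end.

```bash
python3 - <<'E'
from h import *
from rig import arm
a,b,w1,w2=[load(n) for n in("scene1","side1","w1","w2")]
for k,f,p,z in(("tub",w2,(369,330),.062),("pot",w2,(481,322),.04),("jar",w2,(266,326),.05),("shaker",w1,(382,140),.08),("carton",w1,(543,144),.095),("mug",w1,(597,297),.088),("mug",a,(328,297),.088)):
    print(k,onz(f,p,z).round(4))
rel(.555,.06,.30,np.pi/2,arm.read_state())
E
```

```text
tub [0.5538 0.0607 0.062 ]
pot [0.6745 0.0558 0.04  ]
jar [0.4499 0.0581 0.05  ]
shaker [ 0.5544 -0.0612  0.08  ]
carton [ 0.6737 -0.0627  0.095 ]
mug [ 0.7522 -0.1959  0.088 ]
mug [ 0.7638 -0.2139  0.088 ]
shift [-0.126   0.0536  0.1194] turn [-0.0007  0.001  -0.0059]
```

jog_arm(rows=[[[-0.03,0.013,0.02],[0,0,0],0.085],[[-0.08,0.033,0.06],[0,0,0],0.085],[[-0.126,0.053,0.1],[0,0,-0.005],0.085],[[-0.126,0.053,0.14],[0,0,-0.005],0.085],[[-0.126,0.053,0.16],[0,0,-0.005],0.085]])

```text
t: 3.28
tcp_pos: [0.5535, 0.0584, 0.2567]
eef_rot: [-2.224, -2.214, 0.006]
ft_force: [-0.5, 0.3, 0.3]
opening: 0.0852
finger_force: 0.0
```

jog_arm(rows=[[[0,0,0.02],[0,0,0],0.085],[[0,0,0.042],[0,0,0],0.085],[[0,0,0.052],[0,0,0],0.085],[[0,0,0.052],[0,0,0],0.05],[[0,0,0.052],[0,0,0],0.05]], newtons=30)

```text
t: 3.9
tcp_pos: [0.5551, 0.0611, 0.2091]
eef_rot: [2.22, 2.22, 0.002]
ft_force: [0.1, -0.2, -1.7]
opening: 0.0606
finger_force: 32.8
```

jog_arm(rows=[[[0,0,0],[0,0,0],0.05],[[0,0,0],[0,0,0],0.05]], newtons=30)

```text
t: 4.15
tcp_pos: [0.555, 0.061, 0.2088]
eef_rot: [2.221, 2.22, 0.002]
ft_force: [0.4, 0.8, 3.0]
opening: 0.0608
finger_force: 33.0
```

jog_arm(rows=[[[0,0,-0.02],[0,0,0],0.05],[[0.005,0,-0.06],[0,0,0],0.05],[[0.04,-0.009,-0.08],[0,0,0],0.05],[[0.09,-0.02,-0.08],[0,0,0],0.05],[[0.14,-0.032,-0.08],[0,0,0],0.05]])

```text
t: 4.78
tcp_pos: [0.5224, 0.202, 0.2897]
eef_rot: [2.222, 2.219, 0.003]
ft_force: [0.5, 1.3, -2.4]
opening: 0.061
finger_force: 33.2
```

jog_arm(rows=[[[0.05,-0.011,0],[0,0,0],0.05],[[0.09,-0.02,0],[0,0,0],0.05],[[0.109,-0.025,0.01],[0,0,0],0.05],[[0.111,-0.025,0.04],[0,0,0],0.05],[[0.111,-0.025,0.06],[0,0,0],0.05]])

```text
t: 5.4
tcp_pos: [0.4972, 0.3115, 0.2261]
eef_rot: [-2.222, -2.221, 0.003]
ft_force: [0.2, -0.7, -2.5]
opening: 0.0605
finger_force: 33.2
```

jog_arm(rows=[[[0,0,0.005],[0,0,0],0.05],[[0,0,0.01],[0,0,0],0.05],[[0,0,0.012],[0,0,0],0.05],[[0,0,0.013],[0,0,0],0.05],[[0,0,0.013],[0,0,0],0.05]])

```text
t: 6.02
tcp_pos: [0.4978, 0.312, 0.2152]
eef_rot: [2.222, 2.221, 0.001]
ft_force: [0.5, 0.5, -0.8]
opening: 0.0609
finger_force: 33.2
```

jog_arm(rows=[[[0,0,0.001],[0,0,0],0.05],[[0,0,0.002],[0,0,0],0.05],[[0,0,0.002],[0,0,0],0.05]])

```text
t: 6.4
tcp_pos: [0.4977, 0.312, 0.2128]
eef_rot: [2.222, 2.221, 0.0]
ft_force: [-1.0, -0.5, -0.4]
opening: 0.0609
finger_force: 33.2
```

jog_arm(rows=[[[0,0,0.001],[0,0,0],0.05],[[0,0,0.001],[0,0,0],0.05]])

```text
t: 6.65
tcp_pos: [0.4978, 0.3121, 0.2128]
eef_rot: [-2.222, -2.221, 0.0]
ft_force: [-3.3, -1.0, 5.1]
opening: 0.0609
finger_force: 33.7
```

jog_arm(rows=[[[0,0,0],[0,0,0],0.085],[[0,0,0],[0,0,0],0.085],[[0,0,0],[0,0,0],0.085],[[0,0,-0.03],[0,0,0],0.085],[[0,0,-0.085],[0,0,0],0.085]])

```text
t: 7.28
tcp_pos: [0.4966, 0.3114, 0.2944]
eef_rot: [-2.221, -2.219, 0.01]
ft_force: [0.1, 1.1, 0.3]
opening: 0.085
finger_force: 0.0
```

jog_arm(rows=[[[-0.04,0.006,0],[0,0,0],0.085],[[-0.1,0.015,0],[0,0,0],0.085],[[-0.16,0.024,0],[0,0,0],0.085],[[-0.22,0.033,0],[0,0,0],0.085],[[-0.28,0.042,0],[0,0,0],0.085]])

```text
t: 7.9
tcp_pos: [0.5394, 0.03, 0.2968]
eef_rot: [2.221, 2.221, 0.001]
ft_force: [1.3, 0.5, 0.2]
opening: 0.0848
finger_force: 0.0
```

jog_arm(rows=[[[-0.06,0.01,0],[0,0,0],0.085],[[-0.093,0.015,0],[0,0,0],0.085],[[-0.093,0.015,0.03],[0,0,0],0.085]])

```text
t: 8.28
tcp_pos: [0.5561, -0.064, 0.2695]
eef_rot: [2.222, 2.212, 0.005]
ft_force: [-0.9, -0.1, -0.6]
opening: 0.0847
finger_force: 0.0
```

```bash
python3 - <<'E'
from h import *
from rig import arm
save("side2",arm.grab_frame("side")); s=arm.read_state(); print(s["tcp_pos"])
rel(.555,-.061,.21,np.pi/2,s)
E
```

```text
[ 0.55348405 -0.06244044  0.2629561 ]
shift [0.0014 0.0017 0.053 ] turn [-0.0038 -0.0009 -0.0032]
```

View pics/side2.png

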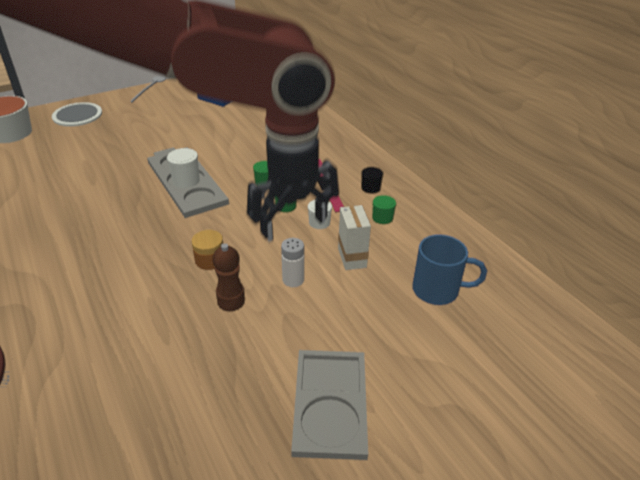

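The tub stands upright in the middle pocket at (183,167), and the gripper is centred over the shaker at (292,245).

jog_arm(rows=[[[0,0,0.025],[0,0,0],0.085],[[0,0,0.045],[0,0,0],0.085],[[0,0,0.053],[0,0,0],0.085],[[0,0,0.053],[0,0,0],0.03],[[0,0,0.053],[0,0,0],0.03]], newtons=30)

```text
t: 8.95
tcp_pos: [0.555, -0.0611, 0.2147]
eef_rot: [2.221, 2.22, 0.001]
ft_force: [0.1, 0.1, -0.1]
opening: 0.0513
finger_force: 0.0
```

jog_arm(rows=[[[0,0,0],[0,0,0],0.03],[[0,0,0],[0,0,0],0.03],[[0,0,0],[0,0,0],0.03]], newtons=30)

```text
t: 9.32
tcp_pos: [0.555, -0.0612, 0.2149]
eef_rot: [2.221, 2.22, 0.002]
ft_force: [0.2, -0.9, 5.1]
opening: 0.0374
finger_force: 30.4
```

jog_arm(rows=[[[0,0,-0.02],[0,0,0],0.03],[[0,0,-0.07],[0,0,0],0.03],[[0.03,-0.004,-0.11],[0,0,0],0.03],[[0.085,-0.011,-0.11],[0,0,0],0.03],[[0.14,-0.018,-0.11],[0,0,0],0.03]])

```text
t: 9.95
tcp_pos: [0.5361, 0.08, 0.3254]
eef_rot: [2.222, 2.218, 0.002]
ft_force: [0.2, 1.1, -1.5]
opening: 0.0376
finger_force: 30.7
```

jog_arm(rows=[[[0.055,-0.007,0],[0,0,0],0.03],[[0.11,-0.014,0],[0,0,0],0.03],[[0.165,-0.021,0],[0,0,0],0.03],[[0.22,-0.029,0],[0,0,0],0.03],[[0.27,-0.035,0],[0,0,0],0.03]])

```text
t: 10.58
tcp_pos: [0.5008, 0.3507, 0.3243]
eef_rot: [2.221, 2.221, -0.0]
ft_force: [0.3, 0.4, -1.0]
opening: 0.0372
finger_force: 30.6
```

jog_arm(rows=[[[0.03,-0.004,0],[0,0,0],0.03],[[0.039,-0.005,0.01],[0,0,0],0.03],[[0.039,-0.005,0.05],[0,0,0],0.03],[[0.039,-0.005,0.085],[0,0,0],0.03],[[0.039,-0.005,0.095],[0,0,0],0.03]])

```text
t: 11.2
tcp_pos: [0.4956, 0.3863, 0.2251]
eef_rot: [-2.222, -2.219, 0.011]
ft_force: [-0.7, -0.2, -1.7]
opening: 0.0373
finger_force: 30.6
```

jog_arm(rows=[[[0,0,0.004],[0,0,0],0.03],[[0,0,0.007],[0,0,0],0.03],[[0,0,0.009],[0,0,0],0.03],[[0,0,0.009],[0,0,0],0.03]])

```text
t: 11.7
tcp_pos: [0.4969, 0.3881, 0.2205]
eef_rot: [2.222, 2.221, 0.002]
ft_force: [0.1, -0.6, -0.8]
opening: 0.0372
finger_force: 30.6
```

jog_arm(rows=[[[0,0,0.001],[0,0,0],0.03],[[0,0,0.002],[0,0,0],0.03],[[0,0,0.002],[0,0,0],0.03]])

```text
t: 12.08
tcp_pos: [0.497, 0.3882, 0.2189]
eef_rot: [2.222, 2.221, 0.001]
ft_force: [-1.6, -1.9, 5.3]
opening: 0.0376
finger_force: 31.1
```

jog_arm(rows=[[[0,0,0],[0,0,0],0.085],[[0,0,0],[0,0,0],0.085],[[0,0,0],[0,0,0],0.085],[[0,0,-0.03],[0,0,0],0.085],[[0,0,-0.085],[0,0,0],0.085]])

```text
t: 12.7
tcp_pos: [0.4957, 0.3873, 0.3001]
eef_rot: [-2.221, -2.22, 0.01]
ft_force: [0.6, 0.5, 0.4]
opening: 0.0849
finger_force: 0.0
```

jog_arm(rows=[[[-0.03,0.016,0],[0,0,0],0.085],[[-0.08,0.043,0],[0,0,0],0.085],[[-0.13,0.07,0],[0,0,0],0.085],[[-0.18,0.096,0],[0,0,0],0.085],[[-0.23,0.123,0],[0,0,0],0.085]])

```text
t: 13.32
tcp_pos: [0.6201, 0.1562, 0.3026]
eef_rot: [2.222, 2.221, 0.0]
ft_force: [0.2, 0.4, -0.0]
opening: 0.0852
finger_force: 0.0
```

jog_arm(rows=[[[-0.05,0.027,0],[0,0,0],0.085],[[-0.09,0.048,0],[0,0,0],0.085],[[-0.103,0.055,0.01],[0,0,0],0.085],[[-0.103,0.055,0.06],[0,0,0],0.085],[[-0.103,0.055,0.06],[0,0,0],0.085]])

```text
t: 13.95
tcp_pos: [0.6719, 0.0554, 0.2366]
eef_rot: [-2.215, -2.215, 0.012]
ft_force: [-1.0, -0.1, -0.7]
opening: 0.0852
finger_force: 0.0
```

```bash
python3 - <<'E'
from h import *
from rig import arm
s=arm.read_state(); print(s["tcp_pos"])
rel(.675,.055,.187,np.pi/2,s)
E
```

```text
[0.67189882 0.05538878 0.23663476]
shift [-0.0004  0.0037  0.0496] turn [-0.0115 -0.0007 -0.0001]
```

jog_arm(rows=[[[0,0.001,0.025],[0,0,0],0.085],[[0,0.001,0.045],[0,0,0],0.085],[[0,0.001,0.052],[0,0,0],0.085],[[0,0.001,0.052],[0,0,0],0.085]])

```text
t: 14.45
tcp_pos: [0.6754, 0.0551, 0.1905]
eef_rot: [-2.221, -2.221, 0.001]
ft_force: [-0.1, -0.6, 0.5]
opening: 0.085
finger_force: 0.0
```

jog_arm(rows=[[[0,0,0],[0,0,0],0.035],[[0,0,0],[0,0,0],0.035],[[0,0,0],[0,0,0],0.035],[[0,0,0],[0,0,0],0.035],[[0,0,0],[0,0,0],0.035]], newtons=30)

```text
t: 15.08
tcp_pos: [0.676, 0.0548, 0.192]
eef_rot: [2.221, 2.22, 0.002]
ft_force: [-1.2, 0.5, 6.3]
opening: 0.0446
finger_force: 30.8
```

jog_arm(rows=[[[0,0,-0.02],[0,0,0],0.035],[[0,0,-0.06],[0,0,0],0.035],[[0.03,-0.03,-0.08],[0,0,0],0.035],[[0.07,-0.07,-0.08],[0,0,0],0.035],[[0.11,-0.109,-0.08],[0,0,0],0.035]])

```text
t: 15.7
tcp_pos: [0.5655, 0.1657, 0.272]
eef_rot: [2.222, 2.219, 0.002]
ft_force: [0.0, 0.4, -1.5]
opening: 0.045
finger_force: 30.9
```

jog_arm(rows=[[[0.035,-0.035,0],[0,0,0],0.035],[[0.06,-0.06,0],[0,0,0],0.035],[[0.069,-0.069,0.02],[0,0,0],0.035],[[0.069,-0.069,0.055],[0,0,0],0.035],[[0.069,-0.069,0.065],[0,0,0],0.035]])

```text
t: 16.32
tcp_pos: [0.4964, 0.2332, 0.2024]
eef_rot: [-2.221, -2.219, 0.008]
ft_force: [-0.6, -0.2, -0.5]
opening: 0.0443
finger_force: 30.9
```

jog_arm(rows=[[[0,0,0.004],[0,0,0],0.035],[[0,0,0.007],[0,0,0],0.035],[[0,0,0.009],[0,0,0],0.035],[[0,0,0.009],[0,0,0],0.035]])

```text
t: 16.82
tcp_pos: [0.4979, 0.2339, 0.1972]
eef_rot: [2.222, 2.22, 0.001]
ft_force: [-0.2, 0.2, -0.2]
opening: 0.0447
finger_force: 30.9
```

jog_arm(rows=[[[0,0,0.001],[0,0,0],0.035],[[0,0,0.002],[0,0,0],0.035],[[0,0,0.002],[0,0,0],0.035]])

```text
t: 17.2
tcp_pos: [0.4979, 0.2341, 0.1959]
eef_rot: [2.222, 2.221, 0.0]
ft_force: [-3.2, -1.3, 5.3]
opening: 0.0446
finger_force: 31.3
```

jog_arm(rows=[[[0,0,0],[0,0,0],0.085],[[0,0,0],[0,0,0],0.085],[[0,0,0],[0,0,0],0.085],[[0,0,-0.04],[0,0,0],0.085],[[0,0,-0.1],[0,0,0],0.085]])

```text
t: 17.82
tcp_pos: [0.4966, 0.2336, 0.2931]
eef_rot: [-2.22, -2.219, 0.008]
ft_force: [2.0, 0.2, -0.8]
opening: 0.0849
finger_force: 0.0
```

jog_arm(rows=[[[-0.04,0.024,-0.02],[0,0,0.05],0.085],[[-0.09,0.053,-0.02],[0,0,0.12],0.085],[[-0.14,0.083,-0.02],[0,0,0.2],0.085],[[-0.19,0.113,-0.02],[0,0,0.28],0.085],[[-0.24,0.142,-0.02],[0,0,0.332],0.085]])

```text
t: 18.45
tcp_pos: [0.6402, -0.0079, 0.3146]
eef_rot: [-2.56, -1.821, -0.0]
ft_force: [-0.3, -1.1, -0.1]
opening: 0.0848
finger_force: 0.0
```

```bash
python3 - <<'E'
from h import *
from rig import arm
s=arm.read_state(); print(s["tcp_pos"])
rel(.674,-.063,.215,1.239,s)
E
```

```text
[ 0.640226   -0.00789137  0.31459123]
shift [-0.041   0.05    0.0996] turn [ 0.0001 -0.0003 -0.0027]
```

jog_arm(rows=[[[-0.025,0.03,0],[0,0,0],0.085],[[-0.041,0.05,0],[0,0,0],0.085],[[-0.041,0.05,0],[0,0,0],0.085]])

```text
t: 18.82
tcp_pos: [0.6738, -0.0628, 0.3142]
eef_rot: [-2.56, -1.82, 0.0]
ft_force: [0.5, -0.1, 0.6]
opening: 0.085
finger_force: 0.0
```

```bash
python3 - <<'E'
from h import *
from rig import arm
s=arm.read_state(); print(s["tcp_pos"])
save("w3",arm.grab_frame("wrist"))
E
```

```text
[ 0.67383786 -0.06278951  0.31423559]
```

View pics/w3.png

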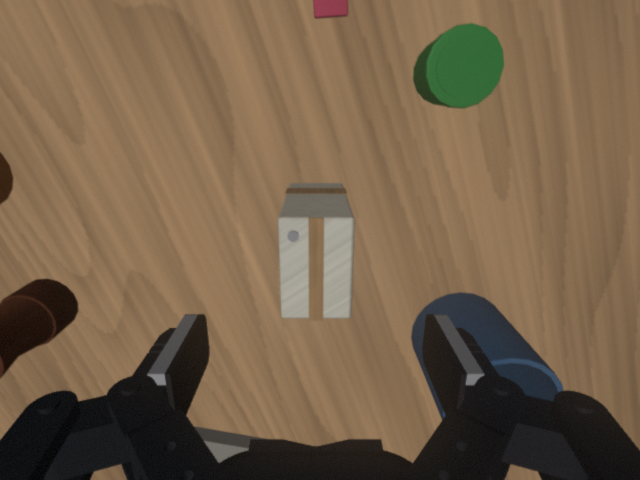

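The carton top is at (316,268), square and centred between the fingers, and the mug at right stands clear.

jog_arm(rows=[[[0,0,0.03],[0,0,0],0.085],[[0,0,0.075],[0,0,0],0.085],[[0,0,0.099],[0,0,0],0.085],[[0,0,0.099],[0,0,0],0.03],[[0,0,0.099],[0,0,0],0.03]], newtons=35)

```text
t: 19.5
tcp_pos: [0.6737, -0.0605, 0.2172]
eef_rot: [2.557, 1.824, 0.002]
ft_force: [-0.3, 0.1, 0.8]
opening: 0.0509
finger_force: 0.0
```

jog_arm(rows=[[[0,0,0],[0,0,0],0.03],[[0,0,0],[0,0,0],0.03],[[0,0,0],[0,0,0],0.03]], newtons=35)

```text
t: 19.88
tcp_pos: [0.6743, -0.0612, 0.2181]
eef_rot: [2.557, 1.822, 0.004]
ft_force: [-0.4, 2.1, 6.4]
opening: 0.0394
finger_force: 37.1
```

jog_arm(rows=[[[0,0,-0.02],[0,0,0],0.03],[[0,0,-0.06],[0,0,-0.05],0.03],[[0,0,-0.1],[0,0,-0.2],0.03],[[0,0,-0.12],[0,0,-0.37],0.03],[[0,0,-0.12],[0,0,-0.53],0.03]])

```text
t: 20.5
tcp_pos: [0.6738, -0.0614, 0.3397]
eef_rot: [1.982, 2.431, 0.003]
ft_force: [-0.1, -0.4, -2.7]
opening: 0.0395
finger_force: 36.2
```

```bash
python3 - <<'E'
from h import *
from rig import arm
s=arm.read_state(); print(s["tcp_pos"],s["opening"])
rel(.5074,-.2656,.24,np.radians(147.4),s)
E
```

```text
[ 0.67377386 -0.06143245  0.33968228] 0.039508849315857866
shift [-0.1663 -0.2045  0.0991] turn [ 0.0035  0.004  -0.7991]
```

jog_arm(rows=[[[-0.025,-0.03,0],[0,0,-0.14],0.03],[[-0.06,-0.074,0],[0,0,-0.31],0.03],[[-0.095,-0.117,0],[0,0,-0.48],0.03],[[-0.13,-0.16,0],[0,0,-0.64],0.03],[[-0.16,-0.196,0],[0,0,-0.77],0.03]])

```text
t: 21.12
tcp_pos: [0.5108, -0.2578, 0.3362]
eef_rot: [-0.928, -3.001, 0.001]
ft_force: [0.3, -0.3, -1.5]
opening: 0.0398
finger_force: 36.4
```

jog_arm(rows=[[[0,0,0],[0,0,-0.03],0.03],[[0,0,0.05],[0,0,-0.03],0.03],[[0,0,0.05],[0,0,-0.03],0.03]])

```text
t: 21.5
tcp_pos: [0.5112, -0.2549, 0.2814]
eef_rot: [-0.885, -3.004, -0.005]
ft_force: [-0.5, 0.3, -3.2]
opening: 0.0398
finger_force: 36.6
```

```bash
python3 - <<'E'
from h import *
from rig import arm
s=arm.read_state(); print(s["tcp_pos"],s["opening"])
rel(.5074,-.2656,.222,np.radians(147.4),s)
E
```

```text
[ 0.51115434 -0.25489195  0.28138428] 0.0398049813671769
shift [-0.0032 -0.0111  0.0593] turn [ 0.0005 -0.01   -0.0042]
```

jog_arm(rows=[[[-0.003,-0.011,0],[0,0,-0.004],0.03],[[-0.003,-0.011,0.025],[0,0,-0.004],0.03],[[-0.003,-0.011,0.042],[0,0,-0.004],0.03],[[-0.003,-0.011,0.05],[0,0,-0.004],0.03],[[-0.003,-0.011,0.05],[0,0,-0.004],0.03]])

```text
t: 22.12
tcp_pos: [0.5091, -0.2674, 0.2355]
eef_rot: [-0.882, -3.015, -0.0]
ft_force: [-0.7, -0.0, -0.9]
opening: 0.0396
finger_force: 36.8
```

```bash
python3 - <<'E'
from h import *
from rig import arm
s=arm.read_state(); print(s["tcp_pos"],s["opening"])
rel(.5074,-.2656,.222,np.radians(147.4),s)
save("side3",arm.grab_frame("side")); cv2.imwrite("pics/side3c.png",cv2.resize(load("side3")["image"][200:470,200:480],(560,540))[:,:,::-1])
E
```

```text
[ 0.50914802 -0.26739777  0.23551354] 0.03962848384667797
shift [0.0024 0.0006 0.0135] turn [-0.     -0.0007 -0.0002]
```

View pics/side3c.png

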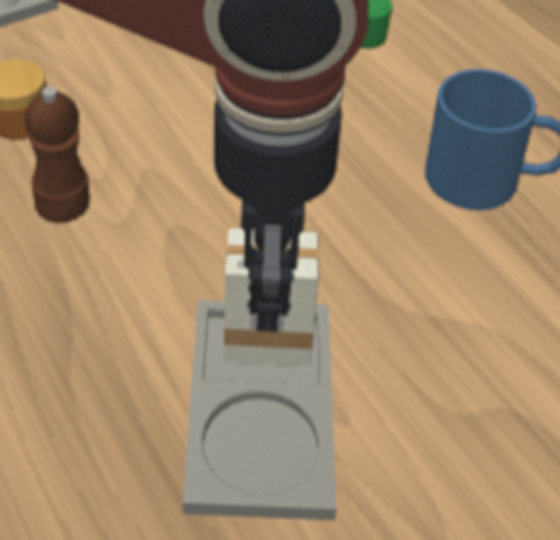

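The carton at crop (270,300) hangs over the rectangular pocket, square to it but about 5 mm right of centre. I'll nudge it and lower it.

jog_arm(rows=[[[0.004,0,0.002],[0,0,0],0.03],[[0.004,0,0.006],[0,0,0],0.03],[[0.004,0,0.01],[0,0,0],0.03],[[0.004,0,0.012],[0,0,0],0.03],[[0.004,0,0.012],[0,0,0],0.03]])

```text
t: 22.8
tcp_pos: [0.5057, -0.2652, 0.2234]
eef_rot: [-0.882, -3.015, -0.0]
ft_force: [0.7, 0.2, -1.3]
opening: 0.0397
finger_force: 36.8
```

jog_arm(rows=[[[0,0,0.001],[0,0,0],0.03],[[0,0,0.002],[0,0,0],0.03],[[0,0,0.002],[0,0,0],0.03]])

```text
t: 23.18
tcp_pos: [0.5059, -0.2654, 0.222]
eef_rot: [0.882, 3.015, -0.0]
ft_force: [-0.7, 0.5, 0.2]
opening: 0.0398
finger_force: 36.9
```

jog_arm(rows=[[[0,0,0.001],[0,0,0],0.03],[[0,0,0.001],[0,0,0],0.03]])

```text
t: 23.42
tcp_pos: [0.506, -0.2654, 0.2221]
eef_rot: [0.882, 3.015, -0.0]
ft_force: [-3.3, 1.9, 6.4]
opening: 0.0391
finger_force: 37.7
```

jog_arm(rows=[[[0,0,0],[0,0,0],0.085],[[0,0,0],[0,0,0],0.085],[[0,0,0],[0,0,0],0.085],[[0,0,-0.04],[0,0,0],0.085],[[0,0,-0.1],[0,0,0],0.085]])

```text
t: 24.05
tcp_pos: [0.5049, -0.2648, 0.319]
eef_rot: [-0.881, -3.01, -0.003]
ft_force: [0.7, -1.1, 0.1]
opening: 0.085
finger_force: 0.0
```

jog_arm(rows=[[[0,0,-0.02],[0,0,0.1],0.085],[[0.04,0.043,-0.02],[0,0,0.27],0.085],[[0.08,0.087,-0.02],[0,0,0.44],0.085],[[0.12,0.13,-0.02],[0,0,0.61],0.085],[[0.16,0.174,-0.02],[0,0,0.78],0.085]])

```text
t: 24.68
tcp_pos: [0.4645, -0.0327, 0.3407]
eef_rot: [1.963, 2.452, 0.001]
ft_force: [1.2, 0.8, 0.4]
opening: 0.085
finger_force: 0.0
```

```bash
python3 - <<'E'
from h import *
from rig import arm
s=arm.read_state(); print(s["tcp_pos"])
rel(.45,.057,.33,np.radians(57.4),s)
E
```

```text
[ 0.46451528 -0.0326652   0.34069412]
shift [0.0907 0.0055 0.0107] turn [ 6.000e-04 -2.000e-04  7.899e-01]
```

jog_arm(rows=[[[0.03,0.002,0],[0,0,0.16],0.085],[[0.06,0.004,0],[0,0,0.33],0.085],[[0.09,0.005,0],[0,0,0.5],0.085],[[0.09,0.005,0],[0,0,0.67],0.085],[[0.09,0.005,0.02],[0,0,0.79],0.085]])

```text
t: 25.3
tcp_pos: [0.4504, 0.055, 0.3223]
eef_rot: [2.752, 1.511, 0.006]
ft_force: [-0.2, -0.5, -0.6]
opening: 0.0851
finger_force: 0.0
```

jog_arm(rows=[[[0,0,0.03],[0,0,0],0.085],[[0,0,0.05],[0,0,0],0.085],[[0,0,0.05],[0,0,0],0.085]])

```text
t: 25.68
tcp_pos: [0.449, 0.0546, 0.2688]
eef_rot: [-2.749, -1.516, 0.006]
ft_force: [0.2, -0.1, 0.9]
opening: 0.0847
finger_force: 0.0
```

```bash
python3 - <<'E'
from h import *
from rig import arm
s=arm.read_state(); print(s["tcp_pos"])
rel(.45,.057,.19,np.radians(57.4),s)
save("w4",arm.grab_frame("wrist"))
E
```

```text
[0.44897387 0.05455938 0.26883423]
shift [ 0.0028 -0.0002  0.0788] turn [-0.0036  0.002   0.0059]
```

View pics/w4.png

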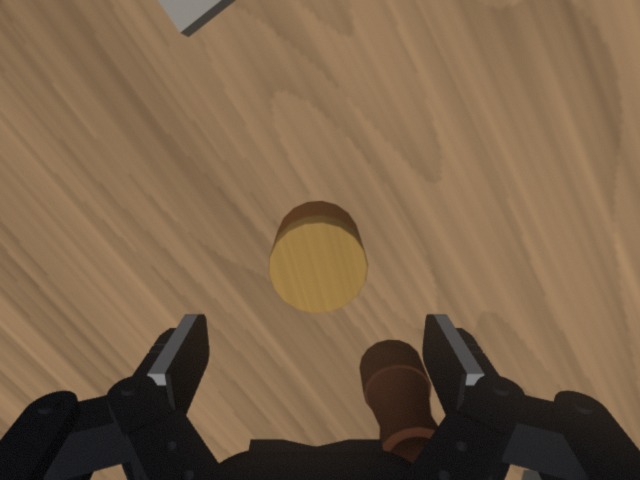

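The jar lid at (318,265) is centred between the fingers, and the mill at (395,390) is behind, clear of the fingers.

jog_arm(rows=[[[0.002,0,0.03],[0,0,0],0.085],[[0.002,0,0.06],[0,0,0],0.085],[[0.002,0,0.078],[0,0,0],0.085],[[0.002,0,0.079],[0,0,0],0.085],[[0.002,0,0.079],[0,0,0],0.045]], newtons=35)

```text
t: 26.35
tcp_pos: [0.4518, 0.0562, 0.1933]
eef_rot: [2.75, 1.516, 0.003]
ft_force: [1.2, -0.7, 0.2]
opening: 0.0694
finger_force: 0.0
```

jog_arm(rows=[[[0,0,0],[0,0,0],0.045],[[0,0,0],[0,0,0],0.045],[[0,0,0],[0,0,0],0.045]], newtons=35)

```text
t: 26.72
tcp_pos: [0.4518, 0.0562, 0.1935]
eef_rot: [2.75, 1.516, 0.004]
ft_force: [-1.2, 0.5, 5.9]
opening: 0.053
finger_force: 37.5
```

jog_arm(rows=[[[0,0,-0.02],[0,0,0],0.045],[[0,0,-0.06],[0,0,0],0.045],[[0,0,-0.11],[0,0,0],0.045],[[0,0.02,-0.15],[0,0,0],0.045],[[-0.02,0.065,-0.15],[0,0,0],0.045]])

```text
t: 27.35
tcp_pos: [0.4964, 0.0051, 0.3467]
eef_rot: [2.744, 1.519, 0.012]
ft_force: [1.3, -0.3, -1.2]
opening: 0.0532
finger_force: 37.6
```

jog_arm(rows=[[[-0.043,0.045,0],[0,0,0],0.045],[[-0.09,0.08,0],[0,0,0],0.045],[[-0.135,0.1,0],[0,0,0],0.045],[[-0.18,0.12,0],[0,0,0],0.045],[[-0.23,0.135,0],[0,0,0],0.045]])

```text
t: 27.98
tcp_pos: [0.4861, -0.2634, 0.3415]
eef_rot: [-2.751, -1.517, -0.0]
ft_force: [0.1, 0.2, -1.5]
opening: 0.0528
finger_force: 37.5
```

jog_arm(rows=[[[-0.04,0.012,0],[0,0,0],0.045],[[-0.068,0.02,0],[0,0,0],0.045],[[-0.068,0.02,0.02],[0,0,0],0.045]])

```text
t: 28.35
tcp_pos: [0.467, -0.3322, 0.3231]
eef_rot: [2.75, 1.511, 0.002]
ft_force: [-0.7, 0.8, -1.5]
opening: 0.053
finger_force: 37.5
```

```bash
python3 - <<'E'
from h import *
from rig import arm
s=arm.read_state(); print(s["tcp_pos"],s["opening"])
rel(.4655,-.3306,.1975,np.radians(57.4),s)
save("side4",arm.grab_frame("side")); cv2.imwrite("pics/side4c.png",cv2.resize(load("side4")["image"][200:470,200:480],(560,540))[:,:,::-1])
E
```

```text
[ 0.46696295 -0.33218125  0.32310733] 0.05301179684884345
shift [ 0.0007 -0.0026  0.1256] turn [0.004  0.0009 0.003 ]
```

View pics/side4c.png

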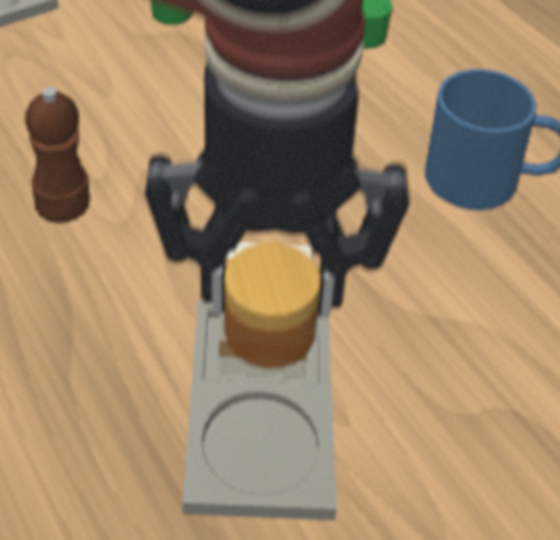

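The jar (272,300 in the crop) hangs above the round pocket (260,445). It is higher, so it looks nearer the camera, and it is aligned to about 2 mm.

jog_arm(rows=[[[0.001,-0.003,0.02],[0,0,0],0.045],[[0.001,-0.003,0.055],[0,0,0],0.045],[[0.001,-0.003,0.09],[0,0,0],0.045],[[0.001,-0.003,0.11],[0,0,0],0.045],[[0.001,-0.003,0.115],[0,0,0],0.045]])

```text
t: 29.02
tcp_pos: [0.4648, -0.3265, 0.2047]
eef_rot: [-2.748, -1.517, 0.002]
ft_force: [-0.5, -1.1, -0.9]
opening: 0.0528
finger_force: 37.5
```

jog_arm(rows=[[[0,0,0.002],[0,0,0],0.045],[[0,0,0.004],[0,0,0],0.045],[[0,0,0.005],[0,0,0],0.045],[[0,0,0.005],[0,0,0],0.045]])

```text
t: 29.52
tcp_pos: [0.4653, -0.3279, 0.2022]
eef_rot: [2.751, 1.516, 0.0]
ft_force: [-0.7, 0.3, -0.9]
opening: 0.0529
finger_force: 37.5
```

jog_arm(rows=[[[-0.002,0,0.002],[0,0,0],0.045],[[-0.002,0,0.003],[0,0,0],0.045],[[-0.002,0,0.004],[0,0,0],0.045],[[-0.002,0,0.004],[0,0,0],0.045]])

```text
t: 30.02
tcp_pos: [0.4641, -0.3294, 0.1976]
eef_rot: [-2.751, -1.517, -0.0]
ft_force: [-0.6, -0.4, -1.0]
opening: 0.0528
finger_force: 37.5
```

jog_arm(rows=[[[0,0,0.001],[0,0,0],0.045],[[0,0,0.001],[0,0,0],0.045]])

```text
t: 30.28
tcp_pos: [0.4643, -0.3295, 0.1976]
eef_rot: [-2.751, -1.517, 0.0]
ft_force: [-3.3, 1.6, 6.0]
opening: 0.0528
finger_force: 38.0
```

jog_arm(rows=[[[0,0,0],[0,0,0],0.085],[[0,0,0],[0,0,0],0.085],[[0,0,0],[0,0,0],0.085],[[0,0,-0.04],[0,0,0],0.085],[[0,0,-0.1],[0,0,0],0.085]])

```text
t: 30.9
tcp_pos: [0.4633, -0.3287, 0.2951]
eef_rot: [-2.746, -1.514, 0.003]
ft_force: [0.1, -0.7, 0.4]
opening: 0.085
finger_force: 0.0
```

jog_arm(rows=[[[-0.02,0,-0.05],[0,0,0],0.085],[[-0.05,0,-0.1],[0,0,0],0.085],[[-0.08,0,-0.13],[0,0,0],0.085],[[-0.08,0,-0.13],[0,0,0],0.085],[[-0.08,0,-0.13],[0,0,0],0.085]])

```text
t: 31.52
tcp_pos: [0.4215, -0.3965, 0.4251]
eef_rot: [-2.749, -1.516, -0.0]
ft_force: [-0.2, -0.3, 0.2]
opening: 0.0849
finger_force: 0.0
```

```bash
python3 - <<'E'
from h import *
from rig import arm
print(arm.read_state()["tcp_pos"])
save("w5",arm.grab_frame("wrist"));save("side5",arm.grab_frame("side"));save("scene5",arm.grab_frame("scene"))
w,b,c=[load(n)["image"] for n in("w5","side5","scene5")]
o=np.zeros((600,800,3),np.uint8); o[:300,:400]=cv2.resize(w,(400,300)); o[300:,:400]=cv2.resize(b[130:280,130:330],(400,300)); o[:300,400:]=cv2.resize(c[140:290,230:430],(400,300)); o[300:,400:]=cv2.resize(b,(400,300))
cv2.imwrite("pics/fin.png",o[:,:,::-1])
E
```

```text
[ 0.42145014 -0.39651936  0.4250954 ]
```

View pics/fin.png

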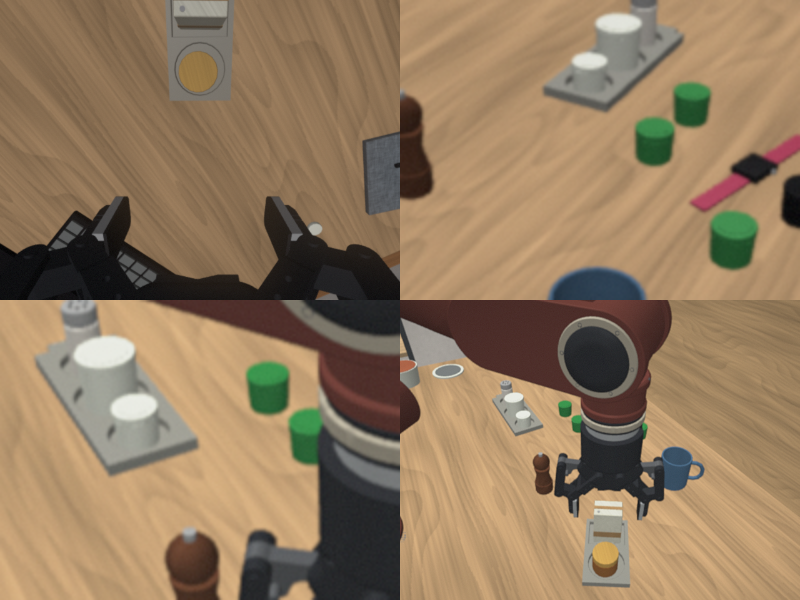

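The composite shows all five things upright in their pockets: carton (200,20) and jar (199,72) in the wrist quarter, and shaker, tub and pot at (80,325), (105,360) and (133,415) in the side quarter. The mill, mug and watch are standing as before. I'll check the numbers before handing in.

```bash
python3 - <<'E'
from h import *
w,b,c=[load(n) for n in("w5","side5","scene5")]
print("jar",onz(w,(318,115),.054)[:2].round(4),"want .4665 -.3296")
y=np.array([-.539,-.842]); print("carton",onz(b,(303*1.0+0,0),.1)[:1]*0, [onz(b,p,.099)[:2].round(4) for p in [((608-400)*1.6,(511-300)*1.6)]],"want .5074 -.2656")
for n,p,q,z,t in(("tub",(339,150.5),(182.5,156+0),.066,(.498,.312)),("pot",(324.5,170.5),(197,184),.044,(.498,.2337)),("shaker",(351.5,140),(170,137),.084,(.497,.388))):
    print(n,onz(c,p,z)[:2].round(4),onz(b,q,z)[:2].round(4),"want",t,"expected px",proj(c,[*t,z]).round(1),proj(b,[*t,z]).round(1))
E
```

```text
jar [ 0.4634 -0.3322] want .4665 -.3296
carton [0.] [array([ 0.502 , -0.2741])] want .5074 -.2656
tub [0.4961 0.3142] [0.4971 0.3078] want (0.498, 0.312) expected px [[339.2 150.9]] [[182.2 155. ]]
pot [0.4997 0.2307] [0.4961 0.2293] want (0.498, 0.2337) expected px [[324.5 169.9]] [[197.1 182.7]]
shaker [0.5118 0.3553] [0.4919 0.3632] want (0.497, 0.388) expected px [[352.1 134.9]] [[168.5 131.3]]
```

The tub, pot and jar are within about 4 mm of their pocket centres. The shaker and carton readings came from partly cropped tops. Their release poses were (0.497, 0.388) and (0.506, -0.265), within 2 mm of target, with floor contact felt at the expected height.

```bash
python3 -c "
from rig import arm
print(arm.job_done())"
```

```text
the job is handed in; nothing more can be done
None
```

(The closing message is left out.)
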